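# Set the roller stand's brake lever to its second stop and start the run

## Task

On the bicycle roller stand's console, push the brake lever (the one with the T-shaped handle) away from the robot, past its first notch and fully home at the second stop. Then press the start button all the way down and let it come back up. Only push with the fingers, grasp nothing, and leave the ball-knobbed lever and the loose parts around the console as they are.

Things in the scene. Friction and masses are not known exactly. Their poses are not given: they have to be found in the camera images.
- console: Flat aluminium mounting plate fixed to the bench, 270 (x) x 330 (y) x 8 mm; origin at the centre of its underside, on the bench. Its x axis points away from the robot (turned by up to 0.4 rad either way), z up. Three grey units of 240 (x) x 86 (y) x 77 mm stand side by side on it, 105 mm apart along its y, in any order, all with the plate's axes: brake lever, clamp lever, start button. Unit tops are 85 mm above the bench.
- brake_unit: The grey unit of the brake lever, fixed; 240 x 86 x 77 mm, origin at the centre of its underside (8 mm above the bench), axes as the console's. The lever rises from a slot along x in its top, with three notches in the slot's edge: none, one and two raised ribs beside them. The lever's pivot line runs along y, 12 mm above the origin.
- brake_lever (a joint): Angle of the brake lever in rad; grows as the handle swings to the unit's +x. 0: rest stop, leaning 0.30 towards the robot (start). 0.30: upright in the first notch (detent). 0.60: second stop (hard), leaning 0.30 away. Leaving rest or notch takes up to 8 N at the handle (near 0.06, 0.38); short of the humps at 0.13 and 0.46 it falls back, beyond them it swings on by itself and stays.
- brake_lever_grip (a point): Centre of the T handle of the brake lever: a black bar of 22 mm diameter, 60 mm long along the unit's y, across the top of a steel rod of 12 mm diameter. 165 mm from the pivot line; about 178 mm above the bench at both ends of the swing, 185 mm when upright; it moves 97 mm along the unit's x in all.
- clamp_lever (a joint): Angle of the clamp lever in rad, same swing as the brake lever (0 to 0.60, 0.30 upright), no notches, stiff friction, starts anywhere from 0.08 to 0.52. Leave it.
- clamp_lever_grip (a point): Centre of the clamp lever's black ball knob, 38 mm diameter, 165 mm from its pivot; 178 to 185 mm above the bench. Not to be moved.
- start_button (a joint): Travel of the start button in m: 0 up, 0.006 fully down. It is sprung: fully down takes about 5 N, and it comes back up by itself.
- start_button_top (a point): Centre of the top face of the start button, a black round cap of 32 mm diameter on a round pod (54 mm diameter, 60 mm tall) in the middle of its unit; pressed straight down. The cap's top is the highest point of that unit.
- oil_can: Loose bystander: closed can standing upright, 56 mm diameter, 140 mm tall; origin at the centre of its underside.
- hub: Loose bystander: aluminium wheel hub standing on its flange, 48 mm diameter, 72 mm tall; origin at the centre of its underside.
- sprocket: Loose bystander: dark steel sprocket lying flat, 84 mm over the teeth, 6 mm thick; origin at the centre of its underside.
- wrench: Loose bystander: steel wrench lying on the bench, 170 mm long; origin under its middle.

How it is judged:
By the outcome, as a careful person would: the job done as asked, in the order asked, and still so for the second after the job is handed in, with the robot touching nothing.
It also fails if it takes over 40 s, if anything falls off the work surface, if the arm or the gripper's body presses on something with over 40 N, if the wrist force passes 120 N, or if a joint passes its speed limit or range.

## Robot

A 7-joint arm with a two-finger parallel gripper is mounted at the origin on the work surface. World frame = base frame: x ahead of the robot, y to its left, z up, the work surface at z = 0. Lengths are in mm, angles in degrees, forces in N, time in s.
With the tool pointing down it reaches from about 400 to 875 mm from the base axis. Payload 4.4 kg.
Tool frame: the origin (TCP) lies at the very end of the fingers, on their centre line; the grasp point (between the pads) lies 19 mm behind it (ctrl.grip_point_offset is the distance from the TCP to the grasp point, in mm); z points along the fingers, x is the direction in which the jaws open and shut, and the axes are right-handed (so a half turn about z gives the same grasp; the last joint's range is limited). The gripper opens to 85 mm and grips with 20 to 120 N. Pads are 22 mm wide; open, the fingers measure 114 mm over their backs; the gripper's body (76 mm by 85 mm) begins 54 mm behind the grasp point. The pads swing forward as they close: fully open they stand 13 mm farther back than shut.
Start: joints at [-78.197, 36.005, 2.206, 86.941, -1.547, 57.084, -1.146], TCP at [174.478, 626.159, 231.313] pointing down, gripper open.
Joint ranges: [-175.42, 175.42], [-21.48, 121.26], [-71.46, 75.88], [10.55, 141.38], [-63.04, 243.04], [13.31, 113.54], [-168.57, 168.57]. Speed limits (degrees/s): [147.25, 147.25, 180, 180, 180, 180, 180].

## Interface

Orientations are given as [roll, pitch, yaw] about the fixed x, y, z axes, in that order (R = Rz(yaw) Ry(pitch) Rx(roll)).
In Python, from bench import telemetry, capture, camera_info, hand_in, ctrl gives the robot as it stands. The module is installed in compiled form; this text tells all that it offers.
- The arm moves only by the tool send_rows, never from a script. Its arguments are lists of equal length, an entry for each row: "delta_pos": the shift along the tool's x, y, z in cm, a list of three; "twist": the turn about the tool's z in degrees; "claw": the finger opening in cm, from 0 to 8.54. In form: {"delta_pos": [[dx, dy, dz], ...], "twist": [twist, ...], "claw": [claw, ...]}. A call has 1 to 10 rows; each row is the pose to reach, as a shift and turn from the pose commanded when the call began, along the tool's axes at that moment; what a row does not reach only later rows make up. A row lasts 1/12 s, in which the tool goes at most 41.7 mm and 7.16 degrees, less where a joint would pass 70% of its speed; a pose out of reach is approached as far as the arm can. A call with a gripper value outside its range is refused whole. The fingers move at their own pace and stop on an object; "force" is the grip in N (left out, the last holds). Time passes only in rows, so rows that repeat a pose let the fingers close. It gives the time, the measured TCP pose, the force and the opening at its end, in the units of the state.
- telemetry.get_state(): the state, without advancing time (a new reading comes with each control period).
- capture(name): name is "side" or "top"; returns the picture (480x640x3 uint8, blue, green, red); there is no depth.
- camera_info(name): a dict with "fx", "fy", "cx", "cy" (pixels), "k1" (the pictures are not rectified: a ray, as slopes to the right and down, at radius r is drawn at 1 + k1 r^2 times it, then the intrinsics apply), "world_to_cam" (4x4, takes a point from world to camera coordinates). Camera axes: x right, y down, z forward; pixel columns grow to the right and rows downward; lengths in mm; the calibration is good to about 2 mm. A picture is of the moment at which its call begins. camera_info takes no time and is no camera call.
- hand_in(): hands the job in, once; it reports no verdict.
The state is a dict: "clock": time; "joint_pos": joint angles; "joint_velocities": joint speeds; "joint_torque": joint torques, N m; "tcp_pos": TCP position; "tool_rot": TCP orientation; "contact_force": force on the tool from outside, world axes, zero at the start; "moment": the same for the moment, N m; "width": finger opening in mm.
Only numpy, scipy, OpenCV 4.12 (cv2) and the standard library are available. Lean on these libraries where they do the work, as an engineer would, in place of code of your own. Each camera call takes 0.05 s, during which the arm holds its last target. There are 200 camera calls.

## Working session

There is one attempt and no reset: what is moved stays moved. The work goes in short steps, Python scripts to look and compute and a tool call to move; the robot and the scene stay as the last step left them, time stands still between calls to the robot, and variables do not carry over. Pictures are saved under pics/ and viewed, about 8 in all and at most 12, crops included, and the job is handed in when it is done.

Besides the shell and the picture viewer there is one more tool, called after "Call:" as name(argument=value, ...) on one line, values as JSON. send_rows: Moves the arm, as the interface text tells. Its arguments: {"type":"object","properties":{"delta_pos":{"type":"array","items":{"type":"array","items":{"type":"number"}}},"twist":{"type":"array","items":{"type":"number"}},"claw":{"type":"array","items":{"type":"number"}},"force":{"type":"number"}},"required":["delta_pos","twist","claw"]}

```bash
mkdir -p pics; python3 - <<'E'
from bench import *
import cv2
for n in("side","top"):
    cv2.imwrite(f"pics/{n}0.png",capture(n)); i=camera_info(n); print(n,{k:(v if k!="world_to_cam" else [[round(float(x),4) for x in r] for r in v]) for k,v in i.items()})
s=telemetry.get_state(); print(s)
E
```

```text
side {'fx': 547.531805126669, 'fy': 547.531805126669, 'cx': 316.41080132330893, 'cy': 238.15651841842435, 'k1': -0.03686664760559021, 'world_to_cam': [[-0.9642, -0.2653, -0.0056, 572.6635], [-0.1292, 0.488, -0.8632, 178.1782], [0.2317, -0.8316, -0.5048, 901.9493], [0.0, 0.0, 0.0, 1.0]]}
top {'fx': 460.73883405080363, 'fy': 460.73883405080363, 'cx': 322.46877837365696, 'cy': 242.36355813261474, 'k1': 0.006581519482723893, 'world_to_cam': [[-0.123, -0.9924, 0.0057, 72.2711], [-0.9686, 0.1188, -0.2182, 607.2645], [0.2159, -0.0323, -0.9759, 837.5321], [0.0, 0.0, 0.0, 1.0]]}
{'clock': 0.1, 'joint_pos': array([-78.19602488,  36.05376806,   2.2022892 ,  86.99046537,
        -1.54762921,  57.08711728,  -1.14518716]), 'joint_velocities': array([ 0.01104475, -0.06749046,  0.04047256, -0.19590024, -0.03796675,
        0.0403723 ,  0.00453649]), 'joint_torque': array([ 3.66662382e-03, -5.64534903e+01,  1.23111751e+00, -1.93971813e+01,
        1.14714308e-02,  5.41823902e-03, -6.18276417e-06]), 'tcp_pos': array([174.3213913 , 625.58393305, 230.47813244]), 'tool_rot': array([1.79999722e+02, 1.01698334e-01, 7.44266886e+01]), 'contact_force': array([0.29643409, 0.14140455, 0.63545186]), 'moment': array([-0.01045345, -0.01898161,  0.05494   ]), 'width': 85.6600063814984}
```

View pics/side0.png

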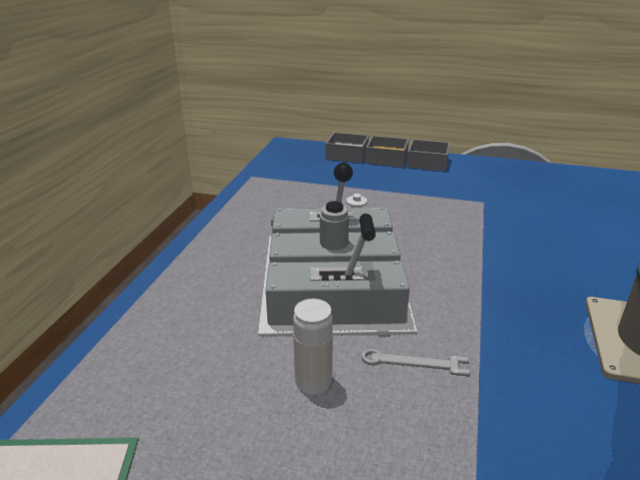

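View pics/top0.png

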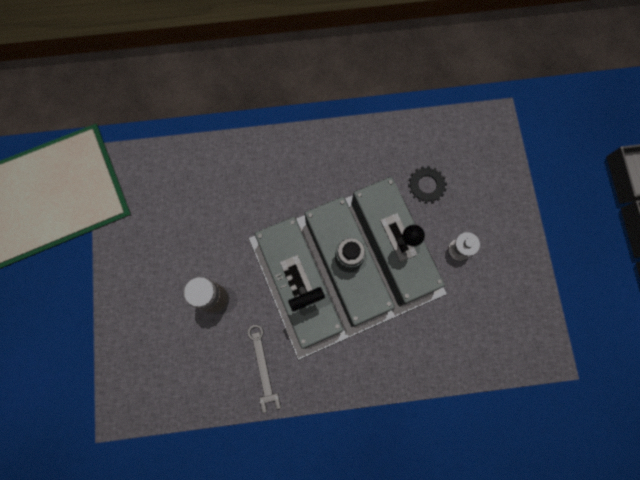

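```bash
cat > h.py <<'E'
from bench import *
import numpy as np, cv2
from scipy.optimize import least_squares
def proj(n,P):
    c=camera_info(n); q=np.array(c["world_to_cam"])@np.append(P,1); s=q[:2]/q[2]
    s=s*(1+c["k1"]*(s@s)); return np.array([c["fx"]*s[0]+c["cx"],c["fy"]*s[1]+c["cy"]])
def at_z(n,uv,z): return least_squares(lambda p:proj(n,[*p,z])-uv,[550,0]).x
def tri(a,b): r=least_squares(lambda p:np.r_[proj("top",p)-a,proj("side",p)-b],[550,0,100]);return r.x,r.fun
E
python3 - <<'E'
from h import *
np.set_printoptions(precision=1,suppress=True)
c=np.array([at_z("top",p,85) for p in[(257,238),(297,220),(342,330),(304,347)]]); print(c)
d=(c[0]+c[1]-c[2]-c[3]); print("yaw",np.degrees(np.arctan2(d[1],d[0])),c.mean(0))
c2=np.array([at_z("top",p,85) for p in[(354,194),(392,178),(444,288),(404,306)]]);print(c2.mean(0))
d=c.mean(0)-c2.mean(0);print("yaw from y",np.degrees(np.arctan2(-d[0],d[1])),np.hypot(*d))
print("T",at_z("top",(307,299),178),at_z("top",(291,304),178),at_z("top",(323,294),178),tri((307,299),(367,227)))
print("btn",at_z("top",(350,250),150),tri((350,250),(335,206)))
print("ball",tri((413,236),(343,172)))
print("can",at_z("top",(200,292),140),"hub",at_z("top",(465,244),72))
E
python3 - <<'E'
import cv2
a=cv2.imread('pics/top0.png')[170:370,235:455];b=cv2.imread('pics/side0.png')[150:350,250:430]
cv2.imwrite('pics/crop.png',cv2.hconcat([cv2.resize(a,None,fx=2,fy=2),cv2.resize(b,None,fx=2,fy=2)]))
E
```

```text
[[631.4 122.1]
 [657.7  41.7]
 [438.8 -17.4]
 [417.1  55.7]]
yaw 16.14346347463989 [536.3  50.5]
[ 594.5 -146.8]
yaw from y 16.455592674298533 205.68860300165176
T [494.   38.7] [489.  66.] [499.   11.1] (array([495.3,  38.8, 175.2]), array([-0.1, -0.6,  0.6,  0.1]))
btn [573.5 -46.5] (array([570.8, -45.4, 162.7]), array([ 0. ,  0.1, -0.1, -0. ]))
ball (array([ 579.5, -153.9,  182.4]), array([-0.2, -0.7,  0.8,  0.2]))
can [533.  224.1] hub [ 573.3 -278.2]
```

View pics/crop.png

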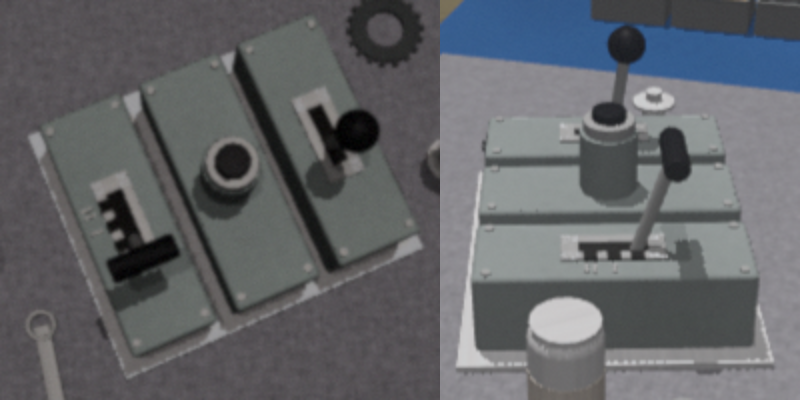

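Call:
send_rows(delta_pos=[[-2,3.7,0],[-4,7.5,0],[-6,11.2,0],[-8,15,0],[-10,18.7,0],[-12,22.5,0],[-14.5,26,0],[-17,30,0],[-19,34,0],[-20.3,37.4,0]], twist=[-4,-8,-12,-16,-20,-24,-28,-31.9,-31.9,-31.9], claw=[0,0,0,0,0,0,0,0,0,0])

```text
clock: 0.93
tcp_pos: [473.3, 333.6, 231.1]
tool_rot: [-179.9, 0.0, 106.3]
contact_force: [0.6, 0.6, -1.0]
width: 0.0
```

Call:
send_rows(delta_pos=[[-3.5,-1.4,0],[-7,-2.9,0],[-10.5,-4.3,0],[-14,-5.7,0],[-17.5,-7.1,0],[-21,-8.5,0],[-24.5,-10,0],[-28.3,-11.4,0],[-28.3,-11.4,0],[-28.3,-11.4,0]], twist=[0,0,0,0,0,0,0,0,0,0], claw=[0,0,0,0,0,0,0,0,0,0])

```text
clock: 1.77
tcp_pos: [442.6, 29.7, 231.2]
tool_rot: [-180.0, 0.0, 106.0]
contact_force: [0.9, 0.6, 0.0]
width: 0.1
```

Call:
send_rows(delta_pos=[[0,0,1.5],[0,0,3],[0,0,4.5],[0,0,6.2],[0,0,6.2],[0,0,6.2]], twist=[0,0,0,0,0,0], claw=[0,0,0,0,0,0])

```text
clock: 2.27
tcp_pos: [442.5, 33.7, 168.8]
tool_rot: [-179.9, -0.1, 106.4]
contact_force: [-0.5, -0.1, 0.9]
width: -0.1
```

```bash
python3 - <<'E'
from h import *
s=capture("side");t=capture("top")
cv2.imwrite('pics/c1.png',cv2.hconcat([cv2.resize(t[170:370,235:435],None,fx=2,fy=2),cv2.resize(s[120:320,260:460],None,fx=2,fy=2)]))
st=telemetry.get_state();print(st["tcp_pos"],proj("side",st["tcp_pos"]),proj("top",st["tcp_pos"]),st["contact_force"])
E
```

```text
[443.55337225  33.35927183 169.89976655] [399.40378767 232.30643794] [313.80094423 329.25672288] [-1.24889051 -0.24255326  0.01525566]
```

View pics/c1.png

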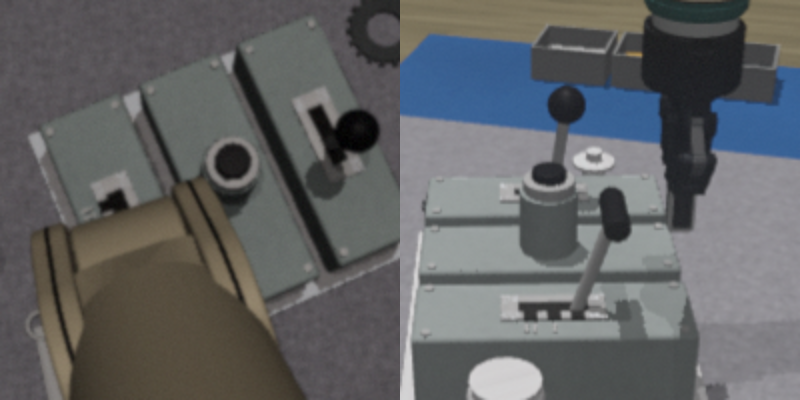

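Call:
send_rows(delta_pos=[[-0.9,0.5,0.5],[-0.9,1.2,0.5],[-0.9,2,0.5],[-0.9,2.8,0.5],[-0.9,3.6,0.5],[-0.9,4.4,0.5],[-0.9,5.2,0.5],[-0.9,6,0.5],[-0.9,6.8,0.5],[-0.9,7.5,0.5]], twist=[0,0,0,0,0,0,0,0,0,0], claw=[0,0,0,0,0,0,0,0,0,0])

```text
clock: 3.2
tcp_pos: [519.3, 45.6, 164.5]
tool_rot: [179.9, -0.0, 106.3]
contact_force: [0.9, -0.1, 0.4]
width: 0.4
```

Call:
send_rows(delta_pos=[[0,0.6,0],[0,1.2,0],[0,1.8,0],[0,2.4,0],[0,3,0],[0,3.5,0],[0,4,0],[0,4.5,0],[0,4.5,0],[0,4.5,0]], twist=[0,0,0,0,0,0,0,0,0,0], claw=[0,0,0,0,0,0,0,0,0,0])

```text
clock: 4.03
tcp_pos: [561.4, 57.8, 164.4]
tool_rot: [179.9, 0.0, 106.3]
contact_force: [-0.3, 0.7, 0.2]
width: -0.1
```

```bash
python3 - <<'E'
from h import *
s=capture("side");t=capture("top")
cv2.imwrite('pics/c2.png',cv2.hconcat([cv2.resize(t[170:370,235:435],None,fx=2,fy=2),cv2.resize(s[120:320,260:460],None,fx=2,fy=2)]))
st=telemetry.get_state();print(st["tcp_pos"],st["contact_force"])
E
```

```text
[560.66380027  57.56332895 164.36783421] [ 0.31290996 -0.57043608 -0.0835938 ]
```

View pics/c2.png

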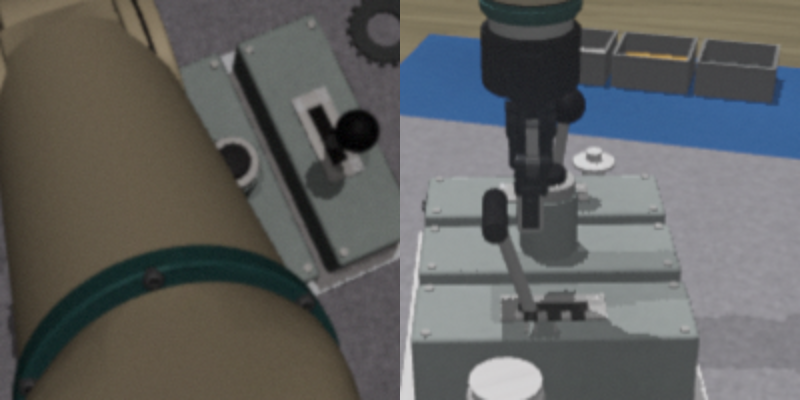

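Call:
send_rows(delta_pos=[[0,0.2,0],[0,0.4,0],[0,0.6,0],[0,0.7,0],[0,0.8,0]], twist=[0,0,0,0,0], claw=[0,0,0,0,0])

```text
clock: 4.55
tcp_pos: [567.8, 59.7, 164.2]
tool_rot: [-179.9, -0.0, 106.3]
contact_force: [-2.4, 0.5, 2.2]
width: 0.5
```

```bash
python3 - <<'E'
from h import *
print(proj("side",[588.5,66,177.5]), proj("side",[588.5-9.6,66-2.8,180]))
E
```

```text
[308.29668394 226.58198331] [314.41008069 225.16622506]
```

Call:
send_rows(delta_pos=[[0,0.1,0],[0,0.2,0],[0,0.3,0],[0,0.4,0],[0,0.4,0]], twist=[0,0,0,0,0], claw=[0,0,0,0,0])

```text
clock: 4.97
tcp_pos: [568.0, 59.6, 163.8]
tool_rot: [-179.5, -0.0, 106.3]
contact_force: [-9.3, -2.4, 7.6]
width: -0.2
```

Call:
send_rows(delta_pos=[[0,-1,0],[0,-2.5,0],[0,-4,0],[0,-4,-2],[0,-4,-5],[0,-4,-7],[0,-4,-7],[0,-4,-7]], twist=[0,0,0,0,0,0,0,0], claw=[0,0,0,0,0,0,0,0])

```text
clock: 5.63
tcp_pos: [535.0, 49.9, 235.5]
tool_rot: [179.8, 0.0, 106.3]
contact_force: [0.2, -0.1, -1.3]
width: 0.0
```

Call:
send_rows(delta_pos=[[-2.5,0.2,0],[-5,0.4,0],[-7.5,0.6,0],[-10.2,0.7,0],[-10.2,0.7,2],[-10.2,0.7,4],[-10.2,0.7,5],[-10.2,0.7,5],[-10.2,0.7,5]], twist=[0,0,0,0,0,0,0,0,0], claw=[0,0,0,0,0,0,0,0,0])

```text
clock: 6.38
tcp_pos: [568.7, -45.8, 183.4]
tool_rot: [-179.9, -0.1, 106.4]
contact_force: [-0.0, 0.1, 0.0]
width: -0.2
```

```bash
python3 - <<'E'
from h import *
s=capture("side")
cv2.imwrite('pics/c3.png',cv2.resize(s[140:280,270:410],None,fx=4,fy=4,interpolation=cv2.INTER_CUBIC))
st=telemetry.get_state();print(st["tcp_pos"],proj("side",st["tcp_pos"]),st["contact_force"])
for z in(158,160,162): print(z,at_z("top",(351,250),z),at_z("side",(334.8,206.3),z))
E
```

```text
[569.37892302 -45.76672747 184.33326095] [335.87037664 195.17621678] [-0.01554836 -0.86292592  1.17264506]
158 [571.66727457 -47.54405969] [572.8262508  -53.06183631]
160 [571.27466408 -47.35655018] [571.91637457 -49.24036731]
162 [570.88205359 -47.16904067] [571.00649834 -45.41889831]
```

View pics/c3.png

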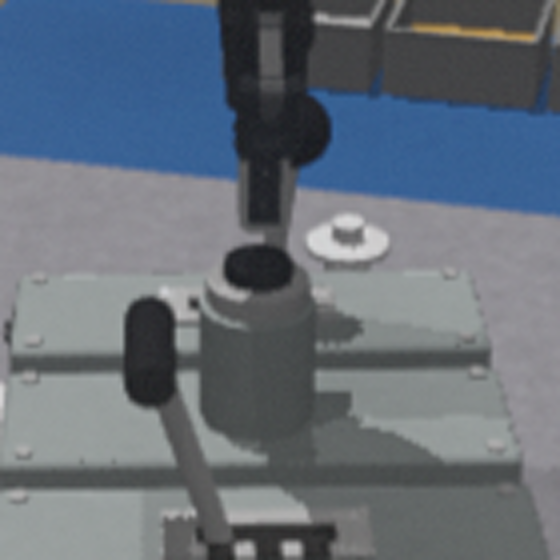

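Call:
send_rows(delta_pos=[[0,0.1,0.5],[0,0.1,1],[0,0.1,1.5],[0,0.1,1.8],[0,0.1,2.1],[0,0.1,2.3],[0,0.1,2.3]], twist=[0,0,0,0,0,0,0], claw=[0,0,0,0,0,0,0])

```text
clock: 7.02
tcp_pos: [570.1, -45.8, 161.3]
tool_rot: [-180.0, -0.0, 106.3]
contact_force: [-1.3, 0.6, 4.2]
width: -0.0
```

Call:
send_rows(delta_pos=[[0,0,0.15],[0,0,0.3],[0,0,0.45],[0,0,0.45]], twist=[0,0,0,0], claw=[0,0,0,0])

```text
clock: 7.35
tcp_pos: [570.2, -45.8, 160.7]
tool_rot: [179.9, 0.0, 106.3]
contact_force: [-9.0, 0.7, 29.3]
width: 0.1
```

```bash
python3 - <<'E'
from h import *
s=capture("side")
cv2.imwrite('pics/c4.png',cv2.resize(s[140:280,270:410],None,fx=4,fy=4,interpolation=cv2.INTER_CUBIC))
st=telemetry.get_state();print(st["tcp_pos"],proj("side",st["tcp_pos"]),st["contact_force"],st["moment"])
E
```

```text
[570.27705462 -45.78019618 160.67058944] [335.23071057 206.91428933] [-8.60754455  0.48873286 29.94617647] [0.19295627 2.0312544  0.0094922 ]
```

View pics/c4.png

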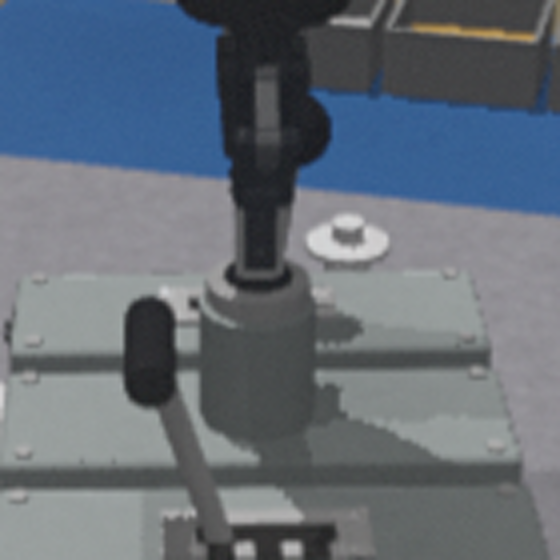

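Call:
send_rows(delta_pos=[[0,0,-0.4],[0,0,-1.2],[0,0,-2.5],[0,0,-4.5],[0,0,-7],[0,0,-9],[0,0,-9],[0,0,-9],[0,0,-9],[0,0,-9]], twist=[0,0,0,0,0,0,0,0,0,0], claw=[0,0,0,0,0,0,0,0,0,0])

```text
clock: 8.23
tcp_pos: [569.3, -46.0, 245.5]
tool_rot: [-179.9, -0.0, 106.3]
contact_force: [0.4, 0.1, -0.2]
width: 0.1
```

```bash
python3 - <<'E'
from h import *
s=capture("side")
cv2.imwrite('pics/c5.png',cv2.hconcat([cv2.resize(s[140:280,270:410],None,fx=4,fy=4,interpolation=cv2.INTER_CUBIC),cv2.resize(s[120:400,250:480],(230,560))]))
st=telemetry.get_state();print(st["clock"],st["tcp_pos"],st["contact_force"])
E
```

```text
8.2833 [569.36872404 -45.99593578 245.55024332] [-0.04868734 -0.35734809  0.07673375]
```

View pics/c5.png

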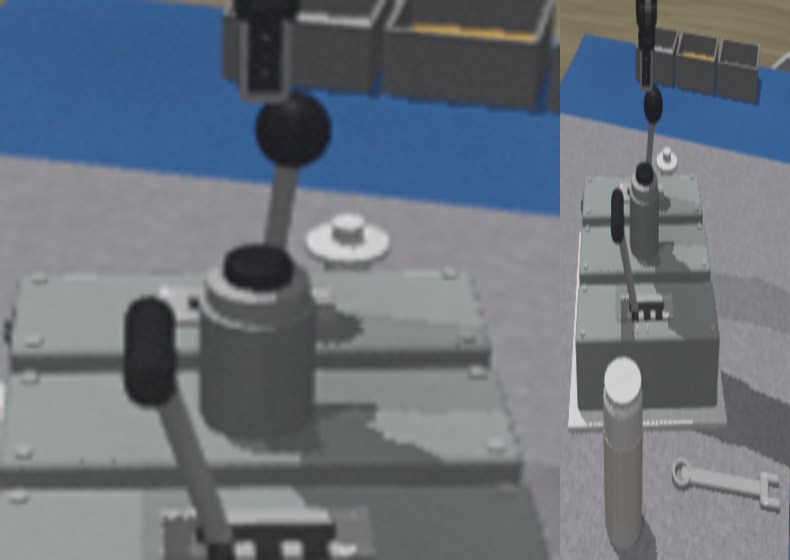

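The cap is back up: its top edge is at row 245 again, where it was before the press. The brake handle is still at (150,350), its home position. The ball knob, hub, can and wrench haven't moved.

```bash
python3 -c "from bench import hand_in; print(hand_in())"
```

```text
the job is handed in; nothing more can be done
None
```

The job is done and handed in, at about 8.3 s on the robot's clock. With the fingers shut, I pushed the T-handled brake lever past its first notch to the second stop. I then pressed the start button down and let it come back up.

- **Brake lever:** at the end of the push the fingers stopped moving while the force rose to about 10 N sideways, as expected at a hard stop. In the side picture the handle is within about 2 pixels of where the fully home position should appear, and it was still there after the button press.
- **Start button:** the fingers stopped under about 30 N, well over the 5 N needed. The cap looked about 5 mm lower in the picture, which fits the 6 mm travel given the image accuracy. After release it was back at its original height.
- **Other parts:** in the last side picture the ball-knobbed lever, hub, can and wrench looked unmoved. The sprocket is hidden from that camera, and I took no final top picture. The arm did not go near it.
- **Disagreement:** the cap's resting height came out at 161–163 mm from the pictures. The press suggests about 166 mm, since the fingers stopped at 160.7 mm with the cap down. I went by the force and the visible cap movement.

The robot was clear of everything at hand-in, with the fingertips at 245 mm and the measured force near zero.

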